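Unhook the drip tray from its dock and lay it on the draining mat

TASK

Take the blue drip tray out of its metal dock for rinsing: holding it by its black fin, push it back against the rubber buffer until you just feel the buffer push back and the front edge comes out from under the front lip, tip the front up over the lip while the rear stays under the hood, then draw it out forwards. Never force the tray against the dock. Lay it down gently, flat in the middle of the green draining mat and lengthwise along it, let go, and leave the steel cup and the salt shaker where they are.

Things in the scene. Friction and masses are not known exactly. Their poses are not given: they have to be found in the camera images.
- drip_tray: blue drip tray, 0.26 to 0.5 kg. Origin: centre of its underside; z up, x to its rear (towards the buffer). Sole 160 (x) x 96 (y) x 8 mm; between a front and a rear tongue, each 36 mm long, the body is 20 mm high with a grate on top. Black upright grip fin across the middle (x = 0): 12 mm thick along x, 64 mm long along y, its top 64 mm above the underside; grip it across the 12 mm.
- tray_front (a point): middle of the tray's front lower edge (x = -80 mm, z = 0 of the tray); the front tongue behind it is 8 mm thick. Home, it has 5 mm of air under the lip: lift the tray by 2 to 3 mm before pushing it back, or friction on the floor plate is felt like the buffer.
- tray_rear (a point): middle of the tray's rear lower edge (x = 80 mm, z = 0 of the tray); the rear tongue in front of it is 8 mm thick
- dock: fixed metal dock in which the tray lies. Origin on the worktop under the middle; x to its rear, z up. Floor plate 264 x 136 x 6 mm; side guides 14 mm high leave the tray 6 mm at each side. On it a frame carries in one piece lip, hood and buffer; it is clamped anywhere within 20 mm along x and its place is not measured. Over 12 N between tray and dock damages them.
- dock_front (a point): middle of the front end of the floor plate, on its top. Near it stands the lip: underside 13, top 16 mm above the floor plate, reaching back 2 to 24 mm over the tray's front tongue. With its rear on the floor and its front lifted 23 to 30 mm (0.15 to 0.19 rad), the tray passes over the lip.
- dock_rear (a point): middle of the rear end of the floor plate, on its top. Near it the hood (underside 18, top 21 mm above the floor plate; its edge 132 mm behind the lip's edge) reaches forward over the rear tongue. When the tray has been pushed back, it must be drawn forward 29 to 33 mm to come out from under the hood.
- dock_floor (a point): point on the floor plate over the dock's origin. The buffer under the hood stands 3 to 25 mm behind the tray at the start and 161 mm behind the lip's edge: the 160 mm tray, pushed back, meets it when its front edge is 1 mm clear of the lip. It yields 1 mm per 8 N: press it with 4 to 7 N, then the front edge stays 1.5 to 2 mm clear.
- drain_mat: fixed green draining mat with dark ribs, 220 (x) x 160 (y) x 5 mm high. Origin: centre of its underside; x along its length.
- shaker: salt shaker, 44 mm wide, 90 mm high, origin at the centre of its underside; to be left alone
- cup: steel drinking cup, 76 mm wide, 102 mm high, origin at the centre of its underside; to be left alone

How it is judged:
By the outcome, as a careful person would: the job done as asked, in the order asked, and still so for the second after the job is handed in, with the robot touching nothing.
It also fails if it takes over 54 s, if anything falls off the work surface, if the arm or the gripper's body presses on something with over 40 N, if the wrist force passes 120 N, or if a joint passes its speed limit or range.

ROBOT

A 7-joint arm with a two-finger parallel gripper is mounted at the origin on the work surface; the furniture and walls round the work are solid. World frame = base frame: x ahead of the robot, y to its left, z up, the work surface at z = 0. Lengths are in m, angles in rad, forces in N, time in s.
With the tool pointing down it reaches from about 0.4 to 0.9 m from the base axis. Payload 5.5 kg.
Tool frame: the origin (TCP) lies on the centre line of the jaws, within the pads' length; the fingertips stand 19 mm ahead of it and the grasp point (between the pads) is the TCP; z points along the fingers, x is the direction in which the jaws open and shut, and the axes are right-handed (so a half turn about z gives the same grasp; the last joint's range is limited). The gripper opens to 85 mm and grips with 20 to 120 N. Pads are 22 mm wide; open, the fingers measure 114 mm over their backs; the gripper's body (76 mm by 85 mm) begins 54 mm behind the grasp point. The pads swing forward as they close: fully open they stand 13 mm farther back than shut.
Start: joints at [-0.998, 0.501, -0.427, 1.55, 0.221, 1.138, -0.21], TCP at [0.198, 0.619, 0.25] pointing down, gripper open.
Joint ranges: [-2.88, 2.88], [-0.31, 2.03], [-1.54, 1.56], [0.2, 2.42], [-1.41, 4.55], [0.19, 2.02], [-2.57, 2.57]. Speed limits (rad/s): [2.57, 2.57, 3.14, 3.14, 3.14, 3.14, 3.14].

INTERFACE

Orientations are given as a rotation vector (axis times angle).
In Python, from bench import robot gives the robot as it stands.
- The arm moves only by the tool carry_out, never from a script. Its argument "motion" is a list of rows, each a list of 3 entries, a list of its own where there are three numbers: the finger opening in m, from 0 to 0.0854, then the shift along the tool's x, y, z in m, then the turn, a rotation vector about the tool's x, y, z in rad. In form: [[claw, [dx, dy, dz], [wx, wy, wz]], ...]. A call has 1 to 12 rows; each row shifts and turns the commanded pose from where the row before left it, along the tool's axes as they then stand; what a row does not reach is not made up. A row lasts 1/10 s, in which the tool goes at most 50 mm and 8.59 degrees, less where a joint would pass 70% of its speed; a pose out of reach is approached as far as the arm can. A call with a gripper value outside its range is refused whole. The fingers move at their own pace and stop on an object; the grip force is fixed at half the most. Time passes only in rows, so rows that do not move let the fingers close. It gives the time, the measured TCP pose, the force and the opening at its end, in the units of the state.
- robot.get_state(): the state, without advancing time (a new reading comes with each control period).
- robot.get_image(name): name is "scene" or "top" or "wrist"; returns (picture, depth): 400x640x3 uint8, red, green, blue; 400x640 float32, m along the optical axis (not along the pixel's ray), 0 where there is no reading.
- robot.camera_params(name): a dict with "camera_matrix" (3x3 intrinsics, pixels), "distortion" ([k1, k2, p1, p2, k3] as OpenCV has them; the pictures are not rectified), "eye" and "orientation" of the camera in the world. Camera axes: x right, y up, looking along -z (the intrinsics and any distortion apply to the point x, -y, -z); pixel columns grow to the right and rows downward; lengths in m; the calibration is good to about 2 mm. A picture is of the moment at which its call begins: read the wrist's pose just before it. camera_params takes no time and is no camera call; for the wrist camera it gives the pose at the moment of the call.
- robot.sign_off(): hands the job in, once; it reports no verdict.
The state is a dict: "time": time; "q": joint angles; "joint_vel": joint speeds; "tau": joint torques, N m; "tcp_pos": TCP position; "ee_rot": TCP orientation; "force": force on the tool from outside, world axes, zero at the start; "moment": the same for the moment, N m; "grip_width": opening from 0.0 (shut) to 1.0 (fully open).
Only numpy, scipy, OpenCV 4.12 (cv2) and the standard library are available. Lean on these libraries where they do the work, as an engineer would, in place of code of your own. Each camera call takes 0.05 s, during which the arm holds its last target.

## Working session

There is one attempt and no reset: what is moved stays moved. The work goes in short steps, Python scripts to look and compute and a tool call to move; the robot and the scene stay as the last step left them, time stands still between calls to the robot, and variables do not carry over. Pictures are saved under pics/ and viewed, and the job is handed in when it is done.

Besides the shell and the picture viewer there is one more tool, called after "Request:" as a command line: name --argument value ..., lists and objects as JSON in quotes. carry_out: Moves the arm, as the interface text tells. Its arguments: {"type":"object","properties":{"motion":{"type":"array","items":{"type":"array"}}},"required":["motion"]}

```bash
ls; mkdir -p pics; cat > h.py <<'E'
import numpy as np,cv2
from scipy.spatial.transform import Rotation as R
from bench import robot
def cam(n):
    p=robot.camera_params(n);K=np.array(p["camera_matrix"]);D=np.array(p["distortion"],float)
    o=np.array(p["orientation"]);Rm=R.from_rotvec(o).as_matrix() if o.shape==(3,) else (o if o.shape==(3,3) else R.from_quat(o).as_matrix())
    return K,D,np.array(p["eye"]),Rm
def ray(c,uv):
    K,D,e,Rm=c
    x=cv2.undistortPoints(np.array(uv,float).reshape(-1,1,2),K,D).reshape(-1,2)
    d=np.c_[x[:,0],-x[:,1],-np.ones(len(x))]@Rm.T
    return e,d
def onplane(c,uv,z):
    e,d=ray(c,uv); t=(z-e[2])/d[:,2]; return e+d*t[:,None]
def proj(c,P):
    K,D,e,Rm=c
    q=(np.atleast_2d(P)-e)@Rm; q=q*[1,-1,-1]
    return cv2.projectPoints(q,np.zeros(3),np.zeros(3),K,D)[0].reshape(-1,2)
def tri(c1,u1,c2,u2):
    A=np.zeros((3,3));b=np.zeros(3)
    for c,u in((c1,u1),(c2,u2)):
        e,d=ray(c,[u]);d=d[0]/np.linalg.norm(d[0]);M=np.eye(3)-np.outer(d,d);A+=M;b+=M@e
    return np.linalg.solve(A,b)
def depthpt(c,uv,z):
    e,d=ray(c,uv); return e+d*np.array(z).reshape(-1,1)
def st():
    s=robot.get_state(); print({k:np.round(v,4).tolist() for k,v in s.items() if k!='tau'}); return s
E
python3 - <<'E'
from h import *
st()
for n in("scene","top","wrist"):
    print(n,{k:np.round(v,4).tolist() for k,v in robot.camera_params(n).items()})
    im,d=robot.get_image(n); cv2.imwrite(f"pics/{n}0.png",im[:,:,::-1]); np.savez(f"{n}0.npz",im=im,d=d)
E
```

```text
pics
{'time': 0.0, 'q': [-0.9978, 0.5019, -0.4268, 1.5515, 0.2208, 1.1383, -0.2103], 'joint_vel': [-0.0006, -0.0016, 0.0007, 0.0011, 0.0008, 0.0004, 0.0003], 'tcp_pos': [0.198, 0.6184, 0.2493], 'ee_rot': [2.5366, 1.8515, -0.0025], 'force': [-0.0519, -0.5364, -0.8518], 'moment': [-0.0308, 0.0117, 0.0071], 'grip_width': 1.0014}
scene {'camera_matrix': [[410.7263, 0.0, 311.5482], [0.0, 410.7263, 186.8162], [0.0, 0.0, 1.0]], 'distortion': [-0.0759, 0.0, 0.0, 0.0, 0.0], 'eye': [0.0005, -0.7675, 0.867], 'orientation': [0.7641, -0.2259, -0.5191]}
top {'camera_matrix': [[398.9033, 0.0, 316.1975], [0.0, 398.9033, 201.0486], [0.0, 0.0, 1.0]], 'distortion': [-0.0503, 0.0, 0.0, 0.0, 0.0], 'eye': [0.223, -0.0597, 1.0863], 'orientation': [0.1397, -0.1551, -1.5659]}
wrist {'camera_matrix': [[302.7227, 0.0, 315.5116], [0.0, 302.7227, 203.7884], [0.0, 0.0, 1.0]], 'distortion': [0.0013, 0.0, 0.0, 0.0, 0.0], 'eye': [0.1339, 0.6383, 0.372], 'orientation': [-0.2328, -0.1661, 1.2533]}
```

View pics/scene0.png

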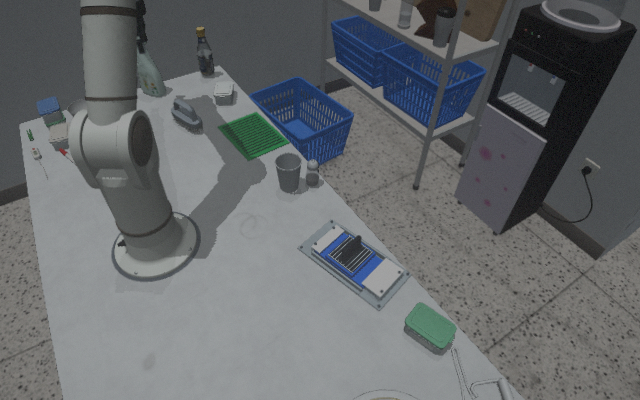

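View pics/top0.png

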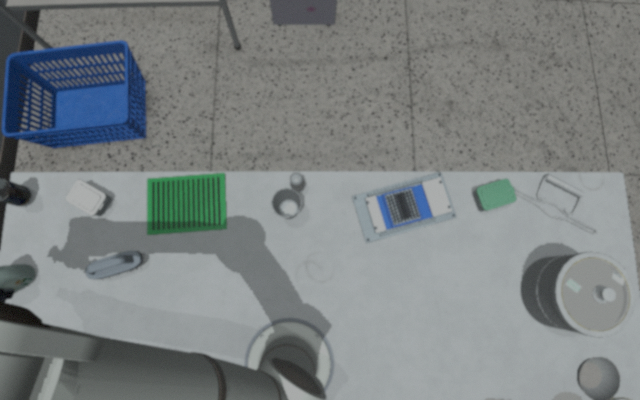

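View pics/wrist0.png

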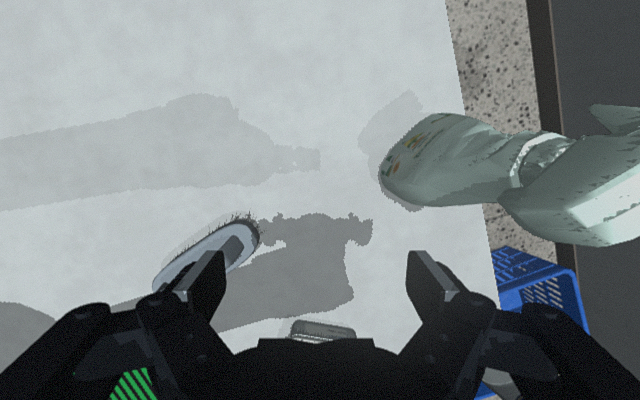

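```bash
python3 - <<'E'
from h import *
a=np.load("top0.npz")['im'];b=np.load("scene0.npz")['im']
x=cv2.resize(a[165:250,340:470],None,fx=6,fy=6,interpolation=cv2.INTER_CUBIC)
y=cv2.resize(b[210:315,285:425],None,fx=5.5,fy=5.5,interpolation=cv2.INTER_CUBIC)
cv2.imwrite("pics/topz.png",x[:,:,::-1]);cv2.imwrite("pics/scz.png",y[:,:,::-1])
c=cam("top")
print(onplane(c,[[355,208],[453,178],[400,205],[187,203],[288,203],[297,182]],0.01).round(3))
E
```

```text
[[ 0.408 -0.177  0.01 ]
 [ 0.494 -0.454  0.01 ]
 [ 0.417 -0.301  0.01 ]
 [ 0.422  0.285  0.01 ]
 [ 0.422  0.007  0.01 ]
 [ 0.481 -0.017  0.01 ]]
```

View pics/topz.png

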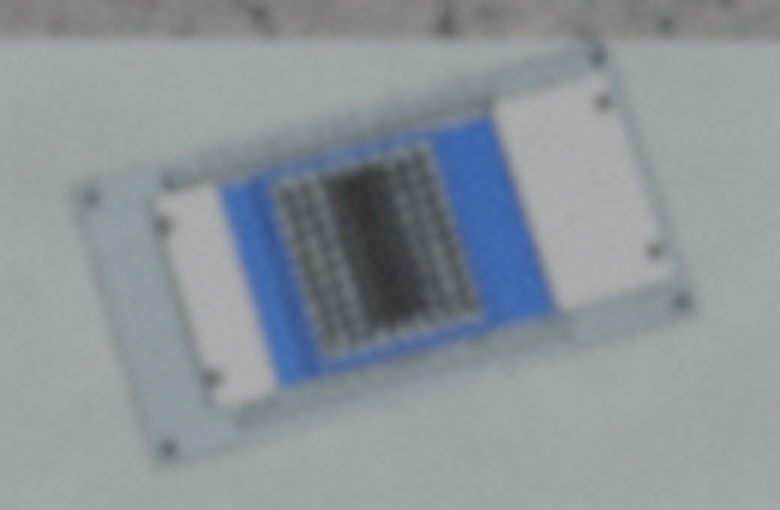

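View pics/scz.png

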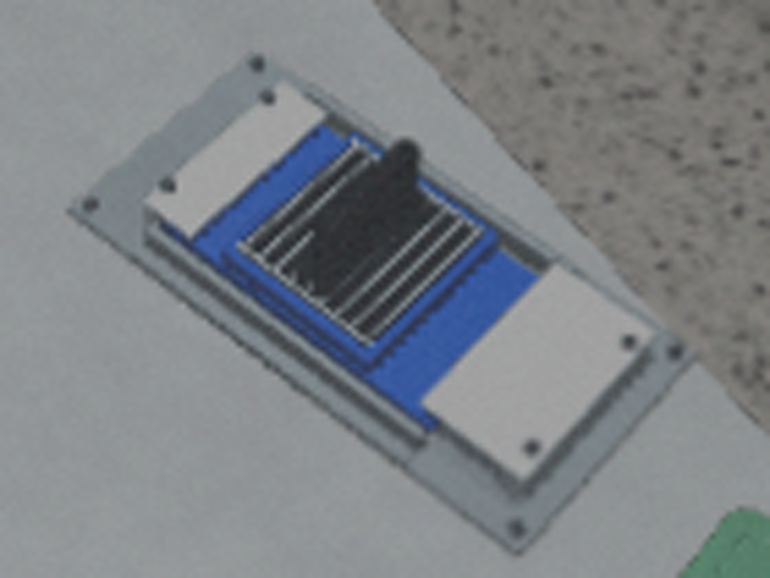

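```bash
python3 - <<'E'
from h import *
ct=cam("top");cs=cam("scene")
t=np.array([[80,188],[603,40],[692,308],[165,462]])/6+[340,165]
s=np.array([[257,54],[695,352],[515,552],[68,210]])/5.5+[285,210]
t-=.5-.5/6; s-=.5-.5/5.5
# match: top corners: TL(far,+y) TR(far,-y) BR(near,-y) BL ; 
P=onplane(ct,t,.006);Q=onplane(cs,s,.006);print(P.round(4),Q.round(4))
for i in range(4):print(tri(ct,t[i],cs,s[i]).round(4))
for X in(P,Q):
    f=(X[0]+X[3])/2;r=(X[1]+X[2])/2;d=r-f;print(f.round(4),r.round(4),np.linalg.norm(d),np.degrees(np.arctan2(d[1],d[0])),X.mean(0))
# mat
for n,c in(("top",ct),("scene",cs)):
    im=np.load(n+"0.npz")['im'];h=cv2.cvtColor(im,cv2.COLOR_RGB2HSV)
    m=cv2.inRange(h,(45,120,40),(75,255,255));m=cv2.morphologyEx(m,cv2.MORPH_CLOSE,np.ones((7,7)))
    k=max(cv2.findContours(m,0,1)[0],key=cv2.contourArea)[:,0].astype(float)
    W=onplane(c,k,.005)[:,:2];print(n,cv2.contourArea(k.astype(np.float32)),cv2.minAreaRect((W*1000).astype(np.float32)))
    print(cv2.boundingRect(k.astype(np.int32)))
E
```

```text
[[ 0.4428 -0.1721  0.006 ]
 [ 0.514  -0.4199  0.006 ]
 [ 0.3867 -0.4538  0.006 ]
 [ 0.3165 -0.2083  0.006 ]] [[ 0.4407 -0.1723  0.006 ]
 [ 0.5119 -0.4217  0.006 ]
 [ 0.3816 -0.4573  0.006 ]
 [ 0.3112 -0.2067  0.006 ]]
[ 0.4421 -0.1718  0.0051]
[ 0.5143 -0.4207  0.003 ]
[ 3.861e-01 -4.554e-01 -4.000e-04]
[ 0.3139 -0.2074  0.006 ]
[ 0.3796 -0.1902  0.006 ] [ 0.4504 -0.4369  0.006 ] 0.2566201499080807 -73.99745863313095 [ 0.41498902 -0.31354436  0.006     ]
[ 0.3759 -0.1895  0.006 ] [ 0.4467 -0.4395  0.006 ] 0.25985079327336486 -74.18551998846533 [ 0.41132365 -0.3145039   0.006     ]
top 4018.5 ((422.6324768066406, 289.0309143066406), (153.12240600585938, 212.52975463867188), 4.429652214050293)
(148, 174, 78, 60)
scene 1646.5 ((421.8004455566406, 286.36541748046875), (153.77305603027344, 216.763916015625), 4.312390327453613)
(219, 113, 70, 47)
```

```bash
cat >> h.py <<'E'
def pose():
    s=robot.get_state(); return np.array(s["tcp_pos"]),R.from_rotvec(s["ee_rot"])
def yawdown(y): # tool z down, tool x at yaw y
    return R.from_matrix(np.array([[np.cos(y),np.sin(y),0],[np.sin(y),-np.cos(y),0],[0,0,-1]]).T)
def rows(p0,r0,wps,claw,nd=4):
    out=[]
    for p,r in wps:
        d=r0.inv().apply(p-p0); w=(r0.inv()*r).as_rotvec()
        d=d.round(nd);w=w.round(nd)
        out.append([claw,d.tolist(),w.tolist()])
        p0=p0+r0.apply(d); r0=r0*R.from_rotvec(w)
    for i in range(0,len(out),12): print(str(out[i:i+12]).replace(' ',''))
    return p0,r0
E
python3 - <<'E'
from h import *
p,r=pose()
a0=np.arctan2(p[1],p[0]);r0=np.hypot(p[0],p[1]);x=r.apply([1,0,0]);y0=np.arctan2(x[1],x[0]);print(a0,r0,y0)
T=np.array([.40,-.30]);a1=np.arctan2(T[1],T[0]);r1=np.hypot(*T);y1=np.radians(-74.1)
N=24;W=[]
for i in range(1,N+1):
    f=i/N;a=a0+(a1-a0)*f;q=r0+(r1-r0)*f
    W.append((np.array([q*np.cos(a),q*np.sin(a),p[2]]),yawdown(y0+(y1-y0)*f)))
rows(p,r,W,.0854,3)
E
```

```text
1.2609611061844441 0.6494948278826698 1.2610426227928055
[[0.0854,[-0.008,0.051,0.0],[0.0,0.002,0.106]],[0.0854,[-0.007,0.051,0.0],[-0.0,-0.0,0.107]],[0.0854,[-0.006,0.05,-0.0],[-0.0,-0.0,0.106]],[0.0854,[-0.004,0.05,-0.0],[-0.0,-0.0,0.107]],[0.0854,[-0.003,0.05,-0.0],[-0.0,-0.0,0.106]],[0.0854,[-0.001,0.049,-0.0],[-0.0,-0.0,0.107]],[0.0854,[-0.0,0.049,-0.0],[-0.0,-0.0,0.106]],[0.0854,[0.0,0.048,-0.0],[-0.0,-0.0,0.106]],[0.0854,[0.003,0.047,-0.0],[-0.0,-0.0,0.107]],[0.0854,[0.003,0.048,-0.0],[-0.0,-0.0,0.106]],[0.0854,[0.005,0.046,-0.0],[-0.0,-0.0,0.107]],[0.0854,[0.005,0.046,-0.0],[-0.0,-0.0,0.106]]]
[[0.0854,[0.007,0.045,-0.0],[-0.0,-0.0,0.107]],[0.0854,[0.008,0.045,-0.0],[-0.0,-0.0,0.106]],[0.0854,[0.009,0.044,-0.0],[-0.0,-0.0,0.106]],[0.0854,[0.01,0.043,-0.0],[-0.0,-0.0,0.107]],[0.0854,[0.011,0.043,-0.0],[-0.0,0.0,0.106]],[0.0854,[0.011,0.041,-0.0],[-0.0,0.0,0.107]],[0.0854,[0.013,0.041,-0.0],[-0.0,0.0,0.106]],[0.0854,[0.014,0.04,-0.0],[-0.0,0.0,0.107]],[0.0854,[0.014,0.039,-0.0],[-0.0,0.0,0.106]],[0.0854,[0.016,0.039,-0.0],[-0.0,0.0,0.106]],[0.0854,[0.016,0.038,-0.0],[-0.0,0.0,0.107]],[0.0854,[0.016,0.036,-0.0],[-0.0,0.0,0.106]]]
```

Request:
carry_out --motion '[[0.0854,[-0.008,0.049,0],[0,0.002,0.106]],[0.0854,[-0.007,0.049,0],[0,0,0.106]],[0.0854,[-0.006,0.049,0],[0,0,0.106]],[0.0854,[-0.004,0.049,0],[0,0,0.107]],[0.0854,[-0.003,0.049,0],[0,0,0.106]],[0.0854,[-0.001,0.049,0],[0,0,0.107]],[0.0854,[0,0.049,0],[0,0,0.106]],[0.0854,[0,0.048,0],[0,0,0.106]],[0.0854,[0.003,0.047,0],[0,0,0.107]],[0.0854,[0.003,0.048,0],[0,0,0.106]],[0.0854,[0.005,0.046,0],[0,0,0.107]],[0.0854,[0.005,0.046,0],[0,0,0.106]]]'

```text
time: 1.35
tcp_pos: [0.5423, 0.1766, 0.2495]
ee_rot: [-3.14, 0.031, -0.001]
force: [-0.0, 0.4, -0.6]
grip_width: 1.002
```

Request:
carry_out --motion '[[0.0854,[0.007,0.045,0],[0,0,0.107]],[0.0854,[0.008,0.045,0],[0,0,0.106]],[0.0854,[0.009,0.044,0],[0,0,0.106]],[0.0854,[0.01,0.043,0],[0,0,0.107]],[0.0854,[0.011,0.043,0],[0,0,0.106]],[0.0854,[0.011,0.041,0],[0,0,0.107]],[0.0854,[0.013,0.041,0],[0,0,0.106]],[0.0854,[0.014,0.04,0],[0,0,0.107]],[0.0854,[0.014,0.039,0],[0,0,0.106]],[0.0854,[0.016,0.039,0],[0,0,0.106]],[0.0854,[0.016,0.038,0],[0,0,0.107]],[0.0854,[0.016,0.036,0],[0,0,0.106]]]'

```text
time: 2.55
tcp_pos: [0.3937, -0.2973, 0.2487]
ee_rot: [-2.503, 1.896, 0.001]
force: [-0.5, -0.6, 0.4]
grip_width: 0.998
```

```bash
python3 - <<'E'
from h import *
st()
c=cam("wrist");im,d=robot.get_image("wrist"); cv2.imwrite("pics/w1.png",im[:,:,::-1]); np.savez("w1.npz",im=im,d=d,K=c[0],D=c[1],e=c[2],R=c[3])
st()
E
```

```text
{'time': 2.55, 'q': [0.1855, 0.2026, 0.4635, 1.9618, -0.1091, 1.0011, -0.597], 'joint_vel': [0.3998, -0.0991, 0.3934, 0.1531, -0.0425, -0.0248, -0.233], 'tcp_pos': [0.3937, -0.2973, 0.2487], 'ee_rot': [-2.5026, 1.8963, 0.0006], 'force': [-0.4776, -0.6435, 0.4293], 'moment': [-0.0369, -0.0729, 0.0151], 'grip_width': 0.9981}
{'time': 2.6, 'q': [0.1903, 0.2011, 0.4726, 1.9642, -0.106, 1.0015, -0.5983], 'joint_vel': [-0.0189, 0.0043, -0.0236, -0.0092, 0.0143, 0.0076, 0.0425], 'tcp_pos': [0.388, -0.3026, 0.2488], 'ee_rot': [2.4896, -1.9131, -0.0017], 'force': [-5.0017, -4.6854, 0.112], 'moment': [-0.2809, 0.299, 0.0104], 'grip_width': 1.0032}
```

View pics/w1.png

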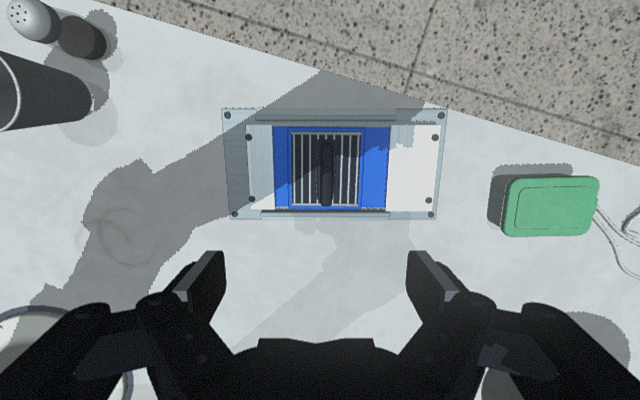

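```bash
cat >> h.py <<'E'
def shot(tag):
    c=cam("wrist");s=robot.get_state();im,d=robot.get_image("wrist"); cv2.imwrite(f"pics/{tag}.png",im[:,:,::-1])
    np.savez(tag+".npz",im=im,d=d,K=c[0],D=c[1],e=c[2],R=c[3],p=s["tcp_pos"],r=s["ee_rot"])
    return im,d,c
def load(tag):
    a=np.load(tag+".npz"); return a['im'],a['d'],(a['K'],a['D'],a['e'],a['R'])
E
python3 - <<'E'
from h import *
im,d,c=shot("w2")
z=cv2.resize(im[95:230,210:460],None,fx=3.2,fy=3.2,interpolation=cv2.INTER_CUBIC);cv2.imwrite("pics/w2z.png",z[:,:,::-1])
st()
E
```

```text
{'time': 2.65, 'q': [0.1884, 0.2015, 0.4688, 1.9633, -0.1072, 1.0016, -0.5967], 'joint_vel': [-0.0424, 0.0111, -0.0875, -0.0205, -0.0371, -0.0003, 0.0181], 'tcp_pos': [0.3903, -0.3004, 0.2488], 'ee_rot': [2.4971, -1.9057, -0.0015], 'force': [-0.4719, -0.5382, 0.7362], 'moment': [-0.0082, 0.0047, 0.0205], 'grip_width': 1.0017}
```

View pics/w2z.png

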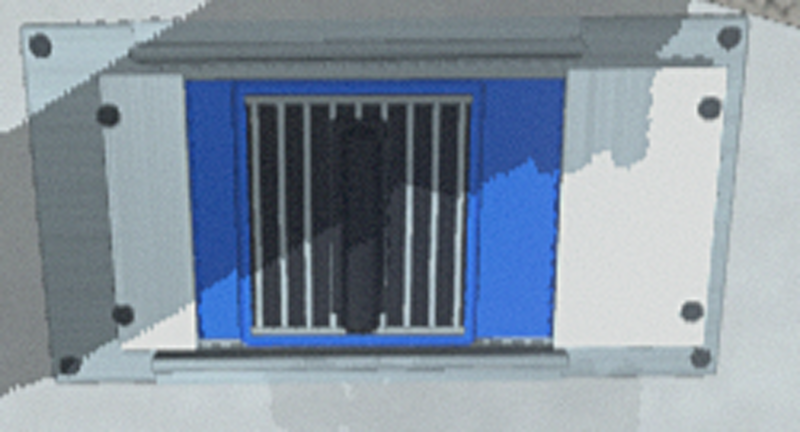

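```bash
python3 - <<'E'
from h import *
im,d,c=load("w2")
def px(a): return (np.array(a,float)+.5)/3.2-.5+[210,95]
def pr(n,a,z):
    P=onplane(c,px(a),z);print(n,P[:,:2].round(4).tolist());return P
pl=pr("plate",[[22,24],[748,14],[716,375],[57,382]],.006)
cen=pl.mean(0);ax=(pl[1]+pl[2]-pl[0]-pl[3]);yaw=np.arctan2(ax[1],ax[0]);print(cen,np.degrees(yaw))
ey=(pl[0]+pl[1]-pl[2]-pl[3]);print(np.degrees(np.arctan2(ey[1],ey[0]))-90)
L=lambda P:((P-cen)[:,:2]@np.array([[np.cos(yaw),-np.sin(yaw)],[np.sin(yaw),np.cos(yaw)]])*1000).round(1).tolist()
print(L(pl))
for n,a,z in(("lip",[[183,75],[198,348]],.022),("hood",[[566,70],[552,345]],.027),("grate",[[246,97],[473,97],[463,333],[253,333]],.026),("body",[[238,85],[480,85],[470,345],[245,345]],.026),("fin",[[342,200],[382,200],[362,333]],.07)):
    print(n,L(onplane(c,px(a),z)))
# depths
for n,a in(("fin",[362,220]),("fin2",[362,280]),("hood",[640,200]),("hoodR",[690,150]),("lip",[150,200]),("plate",[70,200]),("blueF",[215,200]),("blueR",[520,250]),("table",[350,420]),("grateframe",[360,98])):
    u=px([a]);v=d[int(round(u[0,1])),int(round(u[0,0]))];print(n,v,(depthpt(c,u,v)*1000).round(1))
E
```

```text
plate [[0.4421, -0.1719], [0.5121, -0.4217], [0.3825, -0.459], [0.3128, -0.2084]]
[ 0.41238077 -0.3152629   0.006     ] -74.39908288301262
-74.08143432973304
[[-130.1, 67.1], [129.4, 67.4], [130.4, -67.4], [-129.7, -67.1]]
lip [[-71.0, 48.8], [-70.8, -49.5]]
hood [[60.6, 48.9], [60.4, -48.5]]
grate [[-49.1, 41.2], [29.2, 40.3], [27.7, -43.8], [-49.7, -42.9]]
body [[-51.7, 45.3], [31.5, 44.3], [30.4, -48.4], [-52.8, -47.4]]
fin [[-16.5, 10.7], [-4.1, 10.6], [-10.5, -31.9]]
fin 0.30360052 [[ 413.6 -304.2   68. ]]
fin2 0.30777103 [[ 395.4 -309.2   68.9]]
hood 0.3446678 [[ 440.4 -400.5   25.1]]
hoodR 0.3397927 [[ 461.4 -411.5   25.3]]
lip 0.34930658 [[ 394.8 -231.3   20.3]]
plate 0.36534896 [[ 384.4 -199.7    4.2]]
blueF 0.3567414 [[ 399.7 -253.3   12.9]]
blueR 0.3626181 [[ 410.8 -367.7   12.1]]
table 0.39467943 [[ 324.8 -325.2   -1.1]]
grateframe 0.33216956 [[ 448.7 -294.9   28.2]]
```

```bash
python3 - <<'E'
from h import *
p,r=pose();y=np.radians(-74.4)
T=np.array([.4096,-.3052,.14])
W=[(p+(T-p)*f,R.from_rotvec(yawdown(y).as_rotvec()) if f==1 else r) for f in (.33,.67,1)]
rows(p,r,W,.0854,3)
E
```

```text
[[0.0854,[0.003,-0.006,0.036],[0.0,0.0,0.0]],[0.0854,[0.004,-0.006,0.037],[0.0,0.0,0.0]],[0.0854,[0.003,-0.005,0.036],[0.001,0.001,-0.005]]]
```

Request:
carry_out --motion '[[0.0854,[0.003,-0.006,0.036],[0,0,0]],[0.0854,[0.004,-0.006,0.037],[0,0,0]],[0.0854,[0.003,-0.005,0.036],[0.001,0.001,-0.005]],[0.0854,[0,0,0],[0,0,0]],[0.0854,[0,0,0],[0,0,0]]]'

```text
time: 3.15
tcp_pos: [0.4139, -0.3, 0.1396]
ee_rot: [-2.513, 1.883, 0.002]
force: [0.7, 0.1, 0.6]
grip_width: 1.001
```

```bash
python3 - <<'E'
from h import *
st();im,d,c=shot("w3");st()
E
```

```text
{'time': 3.15, 'q': [0.2319, 0.3945, 0.4155, 2.0124, -0.225, 0.7792, -0.5061], 'joint_vel': [-0.0035, -0.0442, 0.0179, -0.0241, -0.0006, 0.0002, -0.0005], 'tcp_pos': [0.4139, -0.3, 0.1396], 'ee_rot': [-2.5125, 1.8832, 0.002], 'force': [0.686, 0.0933, 0.6062], 'moment': [-0.0553, 0.0473, -0.0221], 'grip_width': 1.0007}
{'time': 3.2, 'q': [0.2318, 0.3928, 0.4162, 2.0116, -0.225, 0.779, -0.506], 'joint_vel': [-0.0018, -0.0289, 0.0075, -0.01, -0.0035, -0.0083, 0.0012], 'tcp_pos': [0.4146, -0.3008, 0.1408], 'ee_rot': [-2.5119, 1.8833, -0.0023], 'force': [0.5555, -0.0406, -0.3607], 'moment': [0.0416, 0.0204, 0.0052], 'grip_width': 0.9994}
```

View pics/w3.png

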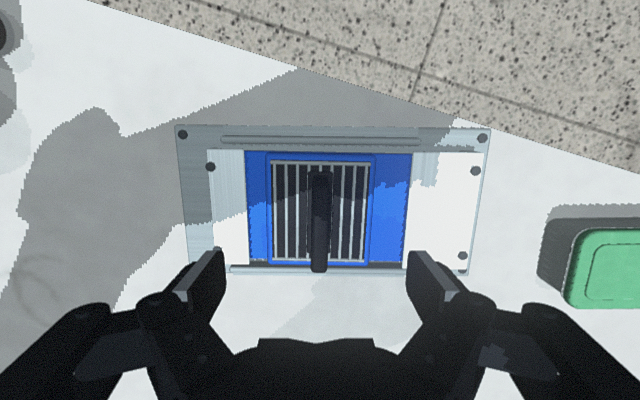

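```bash
python3 - <<'E'
from h import *
im,d,c=load("w3")
z=cv2.resize(im[115:285,170:500],None,fx=2.4,fy=2.4,interpolation=cv2.INTER_CUBIC);cv2.imwrite("pics/w3z.png",z[:,:,::-1])
z=cv2.resize(im[160:285,240:410],None,fx=4.5,fy=4.5,interpolation=cv2.INTER_CUBIC);z=np.clip(z.astype(int)*2,0,255).astype(np.uint8);cv2.imwrite("pics/w3y.png",z[:,:,::-1])
E
```

```text
(no output)
```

View pics/w3z.png

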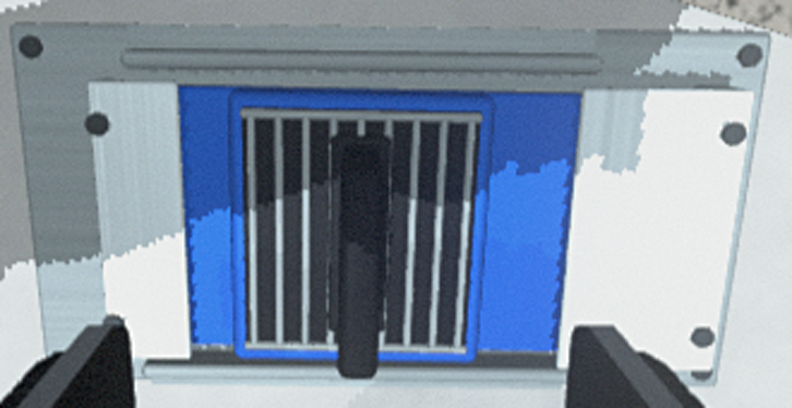

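View pics/w3y.png

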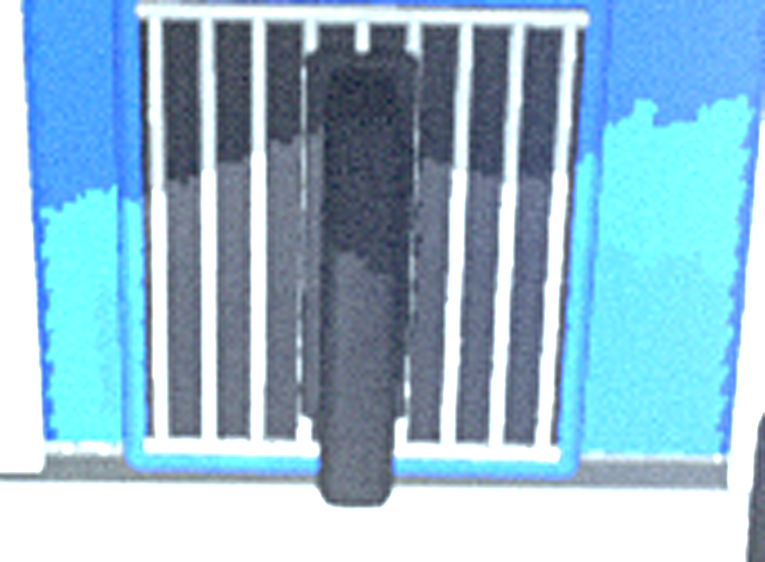

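```bash
python3 - <<'E'
from h import *
_,_,c2=load("w2");im,d,c=load("w3")
f=lambda a,s,o:(np.array(a,float)+.5)/s-.5+o
pl=onplane(c,f([[10,24],[770,32],[715,384],[47,380]],2.4,[170,115]),.006)
print(pl.round(4))
cen=np.r_[pl[[0,1]].mean(0)[:2],0];
cen=pl[:2].mean(0); ax=pl[1]-pl[0];yaw=np.arctan2(ax[1],ax[0]);ex=np.array([np.cos(yaw),np.sin(yaw)]);ey=np.array([-ex[1],ex[0]]);cen=cen[:2]-ey*.068
print(cen,np.degrees(yaw),np.linalg.norm(ax))
L=lambda P:np.c_[(P[:,:2]-cen)@ex,(P[:,:2]-cen)@ey]*1000
for n,a,z,s,o in (("fin",[[318,500],[392,500],[355,505],[325,62],[412,62]],.07,4.5,[240,160]),("grate",[[242,110],[480,115],[466,352],[245,347]],.026,2.4,[170,115]),("lip",[[178,86],[190,355]],.022,2.4,[170,115]),("hood",[[582,92],[557,362]],.027,2.4,[170,115])):
    P=onplane(c,f(a,s,o),z);print(n,L(P).round(1).tolist(),P[:,:2].round(4).tolist())
g3=f([[242,110],[480,115],[466,352],[245,347]],2.4,[170,115]);g2=f([[246,97],[473,97],[463,333],[253,333]],3.2,[210,95])
for i in range(4):print("grate tri",tri(c2,g2[i],c,g3[i]).round(4))
print("fin end tri",tri(c2,f([362,333],3.2,[210,95]),c,f([355,505],4.5,[240,160])).round(4))
print("hood tri",tri(c2,f([566,70],3.2,[210,95]),c,f([582,92],2.4,[170,115])).round(4),"lip",tri(c2,f([183,75],3.2,[210,95]),c,f([178,86],2.4,[170,115])).round(4))
p,r=pose();print(p,L(p[None]))
u=f([355,350],4.5,[240,160]);v=d[int(u[1]),int(u[0])];print("fin depth",depthpt(c,[u],v))
E
```

```text
[[ 0.4419 -0.1715  0.006 ]
 [ 0.5122 -0.4215  0.006 ]
 [ 0.3838 -0.458   0.006 ]
 [ 0.3121 -0.207   0.006 ]]
[ 0.41158213 -0.31489848] -74.30016509787531 0.2596916045374652
fin [[-16.3, -29.1], [-4.8, -29.0], [-10.6, -29.9], [-15.7, 39.9], [-3.3, 40.0]] [[0.3791, -0.307], [0.3824, -0.3181], [0.3799, -0.3128], [0.4457, -0.289], [0.4492, -0.3009]]
grate [[-48.5, 42.1], [28.8, 41.3], [28.7, -43.1], [-49.9, -42.0]] [[0.439, -0.2568], [0.4591, -0.3315], [0.3779, -0.3542], [0.3577, -0.2782]]
lip [[-69.8, 49.2], [-70.6, -47.3]] [[0.4401, -0.2344], [0.3469, -0.2598]]
hood [[60.9, 49.1], [61.1, -46.1]] [[0.4754, -0.3603], [0.3837, -0.3862]]
grate tri [ 0.4389 -0.2568  0.0254]
grate tri [ 0.4589 -0.333   0.0202]
grate tri [ 0.3777 -0.354   0.0259]
grate tri [ 0.3578 -0.2786  0.0262]
fin end tri [ 0.3776 -0.3139  0.0653]
hood tri [ 0.4756 -0.3604  0.0271] lip [ 0.4402 -0.234   0.0219]
[ 0.41460231 -0.3007535   0.14077962] [[-12.80001295   6.73510176]]
fin depth [[ 0.40406154 -0.30571936  0.06811212]]
```

```bash
python3 - <<'E'
from h import *
p,r=pose();y=np.radians(-74.4)
T=np.array([.4083,-.3053,.052])
W=[(p+(T-p)*[1,1,f],yawdown(y)) for f in (.3,.6,.85,1)]
rows(p,r,W,.0854,4)
E
```

```text
[[0.0854,[0.0026,0.0074,0.0266],[-0.0025,0.0001,0.0119]],[0.0854,[-0.0,-0.0,0.0266],[-0.0,-0.0,-0.0]],[0.0854,[-0.0,-0.0,0.0222],[-0.0,-0.0,-0.0]],[0.0854,[-0.0,-0.0,0.0134],[-0.0,-0.0,-0.0]]]
```

Request:
carry_out --motion '[[0.0854,[0.0026,0.0074,0.0266],[-0.001,0,0.012]],[0.0854,[0,0,0.0266],[0,0,0]],[0.0854,[0,0,0.0222],[0,0,0]],[0.0854,[0,0,0.0134],[0,0,0]],[0.0854,[0,0,0],[0,0,0]],[0.0854,[0,0,0],[0,0,0]],[0.0854,[0,0,0],[0,0,0]]]'

```text
time: 3.9
tcp_pos: [0.409, -0.3057, 0.0524]
ee_rot: [-2.501, 1.899, -0.005]
force: [0.1, -0.3, 0.0]
grip_width: 1.002
```

```bash
python3 - <<'E'
from h import *
st();im,d,c=shot("w4");s=st()
p,r=pose();print(r.as_matrix().round(4))
im,_=robot.get_image("scene");cv2.imwrite("pics/s4.png",cv2.resize(im[180:315,270:430],None,fx=4.5,fy=4.5,interpolation=2)[:,:,::-1])
E
```

```text
{'time': 3.9, 'q': [0.3055, 0.5427, 0.3489, 2.0518, -0.3231, 0.5955, -0.4215], 'joint_vel': [-0.0017, 0.0019, -0.0005, 0.0023, -0.0022, -0.0046, 0.0012], 'tcp_pos': [0.409, -0.3057, 0.0524], 'ee_rot': [-2.5006, 1.8989, -0.0046], 'force': [0.1222, -0.3188, 0.034], 'moment': [0.0285, -0.0062, -0.0307], 'grip_width': 1.002}
{'time': 3.95, 'q': [0.3055, 0.5429, 0.3488, 2.052, -0.3232, 0.5954, -0.4215], 'joint_vel': [0.0002, 0.0054, -0.0039, 0.0043, -0.001, -0.0029, 0.001], 'tcp_pos': [0.4089, -0.3056, 0.0523], 'ee_rot': [-2.5006, 1.8989, -0.0041], 'force': [-0.3273, -0.1399, 0.1005], 'moment': [0.0128, -0.0201, 0.02], 'grip_width': 0.9951}
[[ 2.685e-01 -9.633e-01  3.100e-03]
 [-9.633e-01 -2.685e-01 -2.000e-04]
 [ 1.000e-03 -2.900e-03 -1.000e+00]]
```

View pics/w4.png

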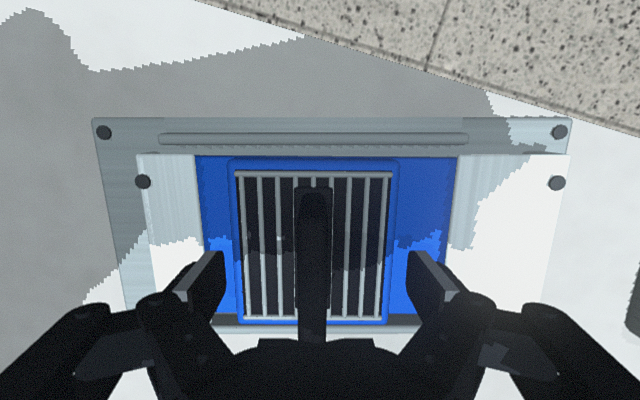

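View pics/s4.png

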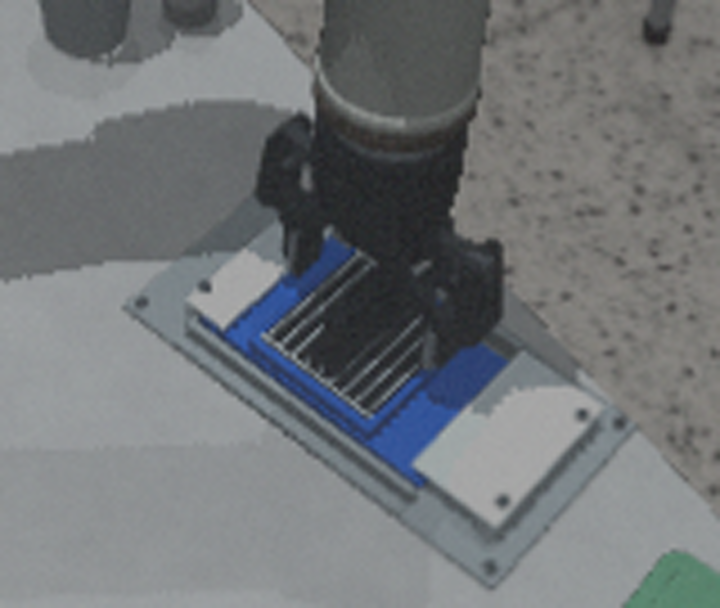

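Request:
carry_out --motion '[[0.03,[0,0,0],[0,0,0]],[0.02,[0,0,0],[0,0,0]],[0.016,[0,0,0],[0,0,0]],[0.012,[0,0,0],[0,0,0]],[0.006,[0,0,0],[0,0,0]],[0,[0,0,0],[0,0,0]],[0,[0,0,0],[0,0,0]],[0,[0,0,0],[0,0,0]]]'

```text
time: 4.8
tcp_pos: [0.4079, -0.305, 0.051]
ee_rot: [-2.501, 1.899, -0.0]
force: [0.1, 1.4, 3.5]
grip_width: 0.13
```

```bash
python3 - <<'E'
from h import *
for i in range(4): st() if i in(0,3) else robot.get_image("wrist")
E
```

```text
{'time': 4.8, 'q': [0.306, 0.545, 0.3481, 2.053, -0.3236, 0.5949, -0.4212], 'joint_vel': [-0.0005, -0.0002, -0.0021, 0.0001, 0.0007, 0.0, 0.0006], 'tcp_pos': [0.4079, -0.305, 0.051], 'ee_rot': [-2.5009, 1.8991, -0.0002], 'force': [0.0927, 1.3718, 3.5376], 'moment': [0.1394, 0.1196, -0.014], 'grip_width': 0.1295}
{'time': 4.9, 'q': [0.306, 0.545, 0.3481, 2.0531, -0.3236, 0.5949, -0.4212], 'joint_vel': [-0.0003, -0.0002, -0.0009, 0.0015, -0.0005, -0.0008, 0.0003], 'tcp_pos': [0.4079, -0.3049, 0.051], 'ee_rot': [-2.5009, 1.8991, -0.0001], 'force': [-0.7019, 1.5964, 3.258], 'moment': [0.1102, 0.1435, -0.0125], 'grip_width': 0.137}
```

Request:
carry_out --motion '[[0,[0,0,-0.001],[0,0,0]],[0,[0,0,-0.001],[0,0,0]],[0,[0,0,0],[0,0,0]],[0,[0,0,0],[0,0,0]]]'

```text
time: 5.3
tcp_pos: [0.4076, -0.3048, 0.0526]
ee_rot: [-2.501, 1.899, 0.001]
force: [-0.4, -0.2, -4.3]
grip_width: 0.128
```

Request:
carry_out --motion '[[0,[0,0,-0.001],[0,0,0]],[0,[0,0,0],[0,0,0]],[0,[0,0,0],[0,0,0]]]'

```text
time: 5.6
tcp_pos: [0.4079, -0.305, 0.0539]
ee_rot: [-2.501, 1.899, -0.0]
force: [0.1, -0.3, -5.1]
grip_width: 0.133
```

```bash
cat >> h.py <<'E'
def avg(n=3):
    S=[]
    for i in range(n):
        S.append(robot.get_state()); 
        if i<n-1: robot.get_image("scene")
    F=np.mean([s["force"] for s in S],0);M=np.mean([s["moment"] for s in S],0);p=np.mean([s["tcp_pos"] for s in S],0)
    r=R.from_rotvec(S[-1]["ee_rot"]);y=np.radians(-74.35);ex=np.array([np.cos(y),np.sin(y),0]);ey=np.array([-ex[1],ex[0],0]);c=np.array([.4118,-.3150,0])
    print("t",S[-1]["time"],"F",F.round(2),"dock F x,y",(F@ex).round(2),(F@ey).round(2),"M",M.round(3),"tcp dock mm",(np.array([(p-c)@ex,(p-c)@ey,p[2]])*1000).round(2),"w",np.round(S[-1]["grip_width"],3))
    m=r.as_matrix();print("toolx",np.round([m[:,0]@ex,m[:,0]@ey,m[2,0]],4),"tooly z",m[2,1].round(4))
E
python3 - <<'E'
from h import *
avg()
E
```

```text
t 5.7 F [ 0.1   0.57 -4.59] dock F x,y -0.53 0.25 M [-0.03   0.033 -0.019] tcp dock mm [-10.68  -1.02  53.92] w 0.129
toolx [ 1.0e+00 -1.3e-03 -6.0e-04] tooly z -0.0012
```

Request:
carry_out --motion '[[0,[0.002,0,0],[0,0,0]],[0,[0.003,0,0],[0,0,0]],[0,[0.003,0,0],[0,0,0]],[0,[0.003,0,0],[0,0,0]],[0,[0.002,0,0],[0,0,0]],[0,[0.002,0,0],[0,0,0]],[0,[0,0,0],[0,0,0]],[0,[0,0,0],[0,0,0]]]'

```text
time: 6.5
tcp_pos: [0.4119, -0.3194, 0.0538]
ee_rot: [-2.501, 1.899, 0.0]
force: [0.3, 0.4, -5.1]
grip_width: 0.131
```

```bash
python3 - <<'E'
from h import *
avg()
E
```

```text
t 6.6 F [-0.21  0.15 -5.02] dock F x,y -0.2 -0.17 M [-0.008  0.026 -0.003] tcp dock mm [ 4.17 -1.08 53.84] w 0.128
toolx [ 1.0e+00 -1.2e-03 -9.0e-04] tooly z -0.0011
```

Request:
carry_out --motion '[[0,[0.001,0,0],[0,0,0]],[0,[0.001,0,0],[0,0,0]],[0,[0.001,0,0],[0,0,0]],[0,[0,0,0],[0,0,0]],[0,[0,0,0],[0,0,0]]]'

```text
time: 7.1
tcp_pos: [0.4127, -0.3224, 0.0539]
ee_rot: [-2.501, 1.899, -0.0]
force: [0.1, -0.3, -4.6]
grip_width: 0.134
```

Request:
carry_out --motion '[[0,[0.0005,0,0],[0,0,0]],[0,[0.0005,0,0],[0,0,0]],[0,[0,0,0],[0,0,0]]]'

```text
time: 7.4
tcp_pos: [0.413, -0.3234, 0.0539]
ee_rot: [-2.501, 1.899, -0.0]
force: [-0.4, -0.5, -4.9]
grip_width: 0.132
```

Request:
carry_out --motion '[[0,[0.0005,0,0],[0,0,0]],[0,[0.0005,0,0],[0,0,0]],[0,[0,0,0],[0,0,0]],[0,[0,0,0],[0,0,0]]]'

```text
time: 7.8
tcp_pos: [0.4133, -0.3243, 0.0539]
ee_rot: [-2.501, 1.899, -0.0]
force: [0.8, -0.0, -5.4]
grip_width: 0.136
```

```bash
python3 - <<'E'
from h import *
avg(2)
E
```

```text
t 7.85 F [ 0.39 -0.31 -4.98] dock F x,y 0.41 0.29 M [-0.024 -0.015 -0.027] tcp dock mm [ 9.3  -1.05 53.88] w 0.134
toolx [ 1.0e+00 -1.3e-03 -7.0e-04] tooly z -0.0011
```

Request:
carry_out --motion '[[0,[0.0005,0,0],[0,0,0]],[0,[0,0,0],[0,0,0]],[0,[0,0,0],[0,0,0]]]'

```text
time: 8.15
tcp_pos: [0.4134, -0.3245, 0.0538]
ee_rot: [-2.501, 1.899, 0.0]
force: [-0.2, 0.3, -4.6]
grip_width: 0.129
```

Request:
carry_out --motion '[[0,[0.0005,0,0],[0,0,0]],[0,[0,0,0],[0,0,0]],[0,[0,0,0],[0,0,0]]]'

```text
time: 8.45
tcp_pos: [0.4134, -0.3248, 0.0538]
ee_rot: [-2.501, 1.899, 0.001]
force: [-1.3, 2.8, -3.8]
grip_width: 0.127
```

Request:
carry_out --motion '[[0,[0.0005,0,0],[0,0,0]],[0,[0,0,0],[0,0,0]],[0,[0,0,0],[0,0,0]]]'

```text
time: 8.75
tcp_pos: [0.4134, -0.3251, 0.0537]
ee_rot: [-2.501, 1.899, 0.002]
force: [-0.9, 3.4, -2.6]
grip_width: 0.131
```

Request:
carry_out --motion '[[0,[0.0005,0,0],[0,0,0]],[0,[0,0,0],[0,0,0]],[0,[0,0,0],[0,0,0]]]'

```text
time: 9.05
tcp_pos: [0.4135, -0.3253, 0.0537]
ee_rot: [-2.501, 1.898, 0.002]
force: [-1.5, 4.3, -1.2]
grip_width: 0.134
```

```bash
python3 - <<'E'
from h import *
avg(3)
E
```

```text
t 9.15 F [-1.72  4.87 -1.84] dock F x,y -5.15 -0.34 M [1.028 0.362 0.09 ] tcp dock mm [10.34 -1.18 53.68] w 0.132
toolx [ 1.0e+00 -9.0e-04 -2.4e-03] tooly z -0.0006
```

```bash
cat >> h.py <<'E'
def tiltpath(states,claw=0,g=(0,.045),nd=4):
    # states: list of (theta, ptray offset) : pivot pt (tray frame) and its dock xz shift list -> rows in tool frame
    # state=(theta, px,pz of tray rear-top corner)
    out=[]
    def tcp(s):
        t,px,pz=s;a=g[0]-.08;b=g[1]-.008
        return np.array([px+a*np.cos(t)+b*np.sin(t),pz-a*np.sin(t)+b*np.cos(t)])
    a=states[0]
    for b in states[1:]:
        d=tcp(b)-tcp(a);t=a[0]
        # tool x=(cos t,-sin t), tool z=(-sin t,-cos t)
        dx=d@[np.cos(t),-np.sin(t)];dz=d@[-np.sin(t),-np.cos(t)]
        out.append([claw,[round(dx,nd),0,round(dz,nd)],[0,round(-(b[0]-t),nd),0]]);a=b
    for i in range(0,len(out),6):print(str(out[i:i+6]).replace(' ',''))
E
python3 - <<'E'
from h import *
S=[(.0165*i,0,.0109-.002*i/10) for i in range(11)]
tiltpath(S)
E
```

```text
[[0,[np.float64(0.0006),0,np.float64(-0.0011)],[0,-0.0165,0]],[0,[np.float64(0.0006),0,np.float64(-0.0011)],[0,-0.0165,0]],[0,[np.float64(0.0006),0,np.float64(-0.0011)],[0,-0.0165,0]],[0,[np.float64(0.0006),0,np.float64(-0.0011)],[0,-0.0165,0]],[0,[np.float64(0.0006),0,np.float64(-0.0011)],[0,-0.0165,0]],[0,[np.float64(0.0006),0,np.float64(-0.0011)],[0,-0.0165,0]]]
[[0,[np.float64(0.0006),0,np.float64(-0.0011)],[0,-0.0165,0]],[0,[np.float64(0.0006),0,np.float64(-0.0011)],[0,-0.0165,0]],[0,[np.float64(0.0006),0,np.float64(-0.0011)],[0,-0.0165,0]],[0,[np.float64(0.0007),0,np.float64(-0.0011)],[0,-0.0165,0]]]
```

Request:
carry_out --motion '[[0,[0.0006,0,-0.0011],[0,-0.0165,0]],[0,[0.0006,0,-0.0011],[0,-0.0165,0]],[0,[0,0,0],[0,0,0]]]'

```text
time: 9.45
tcp_pos: [0.4139, -0.3267, 0.0561]
ee_rot: [-2.483, 1.886, 0.045]
force: [-1.8, 6.8, -1.5]
grip_width: 0.133
```

```bash
python3 - <<'E'
from h import *
avg(2)
E
```

```text
t 9.5 F [-1.62  6.87 -1.2 ] dock F x,y -7.05 0.29 M [1.187 0.397 0.103] tcp dock mm [11.85 -1.11 56.03] w 0.135
toolx [ 0.9993 -0.0014 -0.0364] tooly z -0.0009
```

Request:
carry_out --motion '[[0,[0,0,-0.0011],[0,-0.0165,0]],[0,[0.0005,0,-0.0011],[0,-0.0165,0]],[0,[0,0,0],[0,0,0]],[0,[0,0,0],[0,0,0]]]'

```text
time: 9.9
tcp_pos: [0.4143, -0.3279, 0.0583]
ee_rot: [-2.467, 1.874, 0.083]
force: [-0.9, 4.1, -2.9]
grip_width: 0.134
```

```bash
python3 - <<'E'
from h import *
avg(2)
E
```

```text
t 9.95 F [-1.34  4.62 -2.63] dock F x,y -4.81 -0.05 M [0.988 0.312 0.082] tcp dock mm [13.04 -1.07 58.26] w 0.136
toolx [ 0.9977 -0.0014 -0.068 ] tooly z -0.0012
```

Request:
carry_out --motion '[[0,[0.0006,0,-0.0011],[0,-0.0165,0]],[0,[0.0005,0,-0.0011],[0,-0.0165,0]],[0,[0,0,0],[0,0,0]],[0,[0,0,0],[0,0,0]]]'

```text
time: 10.35
tcp_pos: [0.4147, -0.3293, 0.0605]
ee_rot: [-2.45, 1.861, 0.122]
force: [-1.9, 5.1, -1.6]
grip_width: 0.136
```

```bash
python3 - <<'E'
from h import *
avg(2)
im,_=robot.get_image("scene");cv2.imwrite("pics/s5.png",cv2.resize(im[180:315,270:430],None,fx=4.5,fy=4.5,interpolation=2)[:,:,::-1])
E
```

```text
t 10.4 F [-1.44  4.6  -1.39] dock F x,y -4.82 -0.15 M [0.983 0.246 0.067] tcp dock mm [14.49 -1.05 60.48] w 0.132
toolx [ 0.9949 -0.0015 -0.1007] tooly z -0.0013
```

View pics/s5.png

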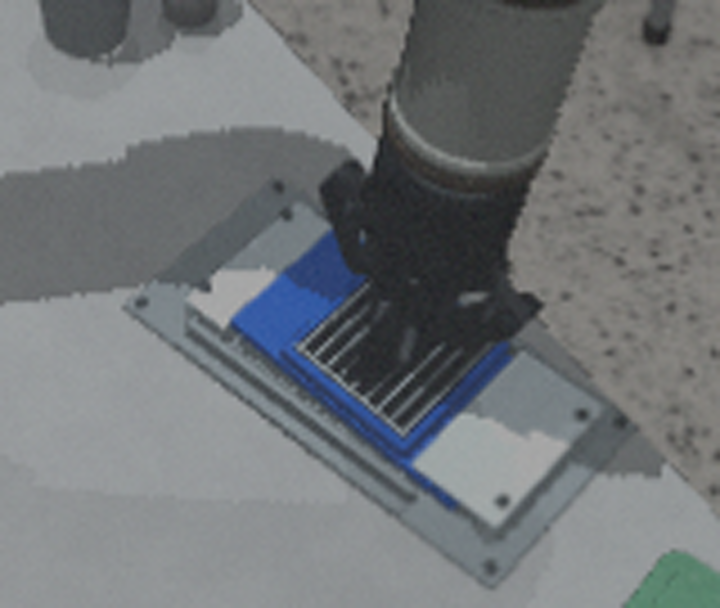

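Request:
carry_out --motion '[[0,[0.0006,0,-0.0011],[0,-0.0165,0]],[0,[0.0005,0,-0.0011],[0,-0.0165,0]],[0,[0,0,0],[0,0,0]],[0,[0,0,0],[0,0,0]]]'

```text
time: 10.85
tcp_pos: [0.4151, -0.3307, 0.0626]
ee_rot: [-2.433, 1.848, 0.162]
force: [-1.5, 4.7, -2.5]
grip_width: 0.132
```

```bash
python3 - <<'E'
from h import *
avg(2)
E
```

```text
t 10.9 F [-1.49  4.97 -2.16] dock F x,y -5.19 -0.09 M [0.878 0.191 0.07 ] tcp dock mm [15.95 -1.04 62.55] w 0.132
toolx [ 0.9911 -0.0014 -0.1332] tooly z -0.0014
```

Request:
carry_out --motion '[[0,[0.0005,0,-0.0011],[0,-0.0165,0]],[0,[0.0005,0,-0.0011],[0,-0.0165,0]],[0,[0,0,0],[0,0,0]],[0,[0,0,0],[0,0,0]]]'

```text
time: 11.3
tcp_pos: [0.4155, -0.3321, 0.0645]
ee_rot: [-2.416, 1.835, 0.2]
force: [-1.3, 5.3, -2.4]
grip_width: 0.132
```

```bash
python3 - <<'E'
from h import *
avg(2)
im,d,c=shot("w6")
im,_=robot.get_image("scene");cv2.imwrite("pics/s6.png",cv2.resize(im[180:315,270:430],None,fx=4.5,fy=4.5,interpolation=2)[:,:,::-1])
E
```

```text
t 11.35 F [-1.05  5.27 -2.69] dock F x,y -5.36 0.41 M [0.662 0.123 0.054] tcp dock mm [17.43 -1.04 64.54] w 0.131
toolx [ 0.9863 -0.0014 -0.165 ] tooly z -0.0015
```

View pics/w6.png

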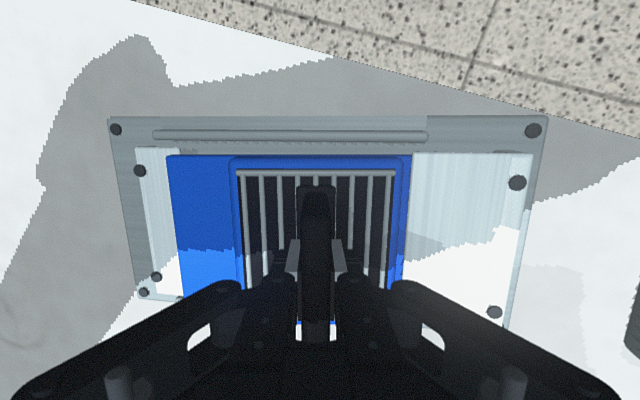

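View pics/s6.png

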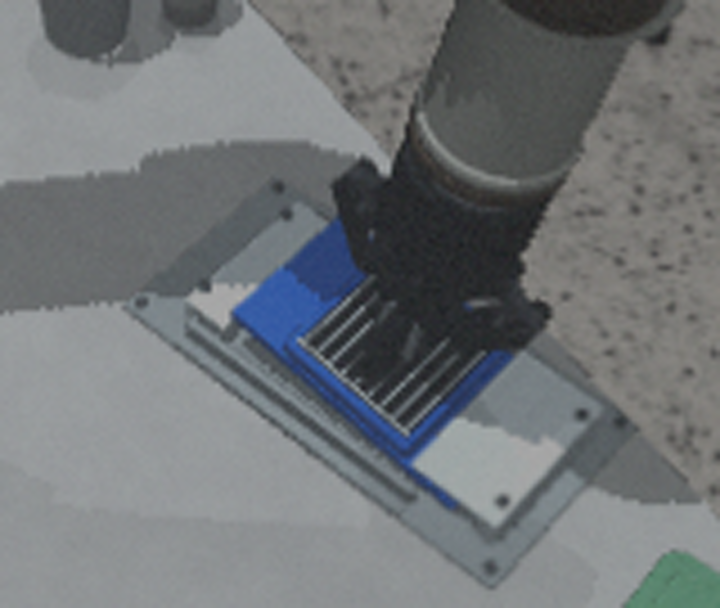

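```bash
python3 - <<'E'
from h import *
im,d,c=load("w6")
y=np.radians(-74.35);ex=np.array([np.cos(y),np.sin(y),0]);ey=np.array([-ex[1],ex[0],0]);cc=np.array([.4118,-.315,0])
for u in ([172,180],[180,220],[200,200],[225,200],[398,180],[160,200],[150,200],[125,160],[440,200],[250,140]):
    P=depthpt(c,[u],d[u[1],u[0]])[0];print(u,((P-cc)@ex*1000).round(1),((P-cc)@ey*1000).round(1),(P[2]*1000).round(1))
E
```

```text
[172, 180] -63.9 34.7 40.1
[180, 220] -63.1 11.7 38.7
[200, 200] -50.9 23.2 36.6
[225, 200] -36.6 23.6 35.7
[398, 180] 54.7 36.7 32.1
[160, 200] -87.3 17.7 21.1
[150, 200] -94.5 17.4 20.9
[125, 160] -121.7 40.0 4.9
[440, 200] 77.1 25.7 25.7
[250, 140] -27.9 54.6 16.1
```

Request:
carry_out --motion '[[0,[-0.001,0,0.0002],[0,0,0]],[0,[-0.002,0,0.0003],[0,0,0]],[0,[-0.003,0,0.0005],[0,0,0]],[0,[-0.003,0,0.0005],[0,0,0]],[0,[-0.002,0,0.0003],[0,0,0]],[0,[0,0,0],[0,0,0]],[0,[0,0,0],[0,0,0]]]'

```text
time: 12.15
tcp_pos: [0.4124, -0.3211, 0.0646]
ee_rot: [-2.417, 1.835, 0.199]
force: [-0.0, -0.3, -4.8]
grip_width: 0.131
```

```bash
python3 - <<'E'
from h import *
avg(2)
E
```

```text
t 12.2 F [ 0.23 -0.28 -4.28] dock F x,y 0.33 0.15 M [-0.353 -0.096  0.037] tcp dock mm [ 6.05 -1.03 64.59] w 0.128
toolx [ 0.9864 -0.0011 -0.1644] tooly z -0.0013
```

Request:
carry_out --motion '[[0,[-0.003,0,0.0005],[0,0,0]],[0,[-0.003,0,0.0005],[0,0,0]],[0,[-0.003,0,0.0005],[0,0,0]],[0,[-0.003,0,0.0005],[0,0,0]],[0,[-0.003,0,0.0005],[0,0,0]],[0,[0,0,0],[0,0,0]]]'

```text
time: 12.8
tcp_pos: [0.4081, -0.3056, 0.0645]
ee_rot: [-2.416, 1.834, 0.2]
force: [-0.4, -0.9, -4.1]
grip_width: 0.132
```

Request:
carry_out --motion '[[0,[-0.003,0,0.0005],[0,0,0]],[0,[-0.003,0,0.0005],[0,0,0]],[0,[-0.003,0,0.0005],[0,0,0]],[0,[-0.001,0,0.0002],[0,0,0]],[0,[0,0,0],[0,0,0]],[0,[0,0,0],[0,0,0]]]'

```text
time: 13.4
tcp_pos: [0.4056, -0.2966, 0.0645]
ee_rot: [-2.416, 1.835, 0.199]
force: [-0.9, -1.0, -4.8]
grip_width: 0.129
```

```bash
python3 - <<'E'
from h import *
avg(2)
im,d,c=shot("w7")
E
```

```text
t 13.45 F [-0.11 -0.82 -4.87] dock F x,y 0.76 -0.32 M [-0.365 -0.066 -0.019] tcp dock mm [-19.32  -1.01  64.54] w 0.133
toolx [ 0.9864 -0.0011 -0.1646] tooly z -0.0012
```

View pics/w7.png

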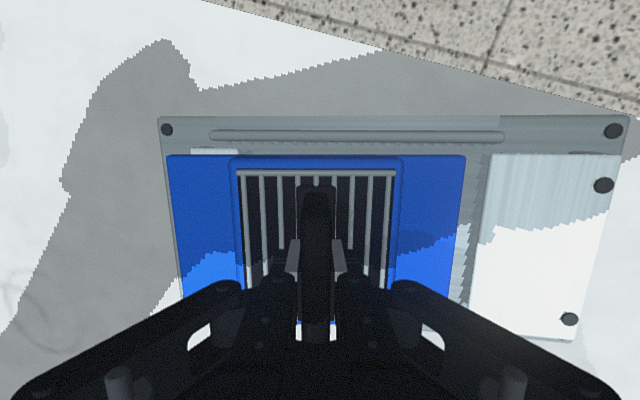

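```bash
python3 - <<'E'
from h import *
p,r=pose();m=r.as_matrix()
y0=np.radians(-74.4);y1=np.radians(-85.6)
W=[]
for h in (.01,.028,.05): W.append((p+[0,0,h],r))
t=yawdown(y0)
rel=(r.inv()*t).as_rotvec()
for i,h in enumerate((.085,.12,.15,.17,.18)):
    W.append((p+[0,0,h],r*R.from_rotvec(rel*(i+1)/5)))
q,rr=rows(p,r,W,0,3);print(q)
a=np.arctan2(q[1],q[0]);T=np.array([.4222,.2877]);b=np.arctan2(T[1],T[0]);N=20;W=[]
for i in range(1,N+1):
    f=i/N; f=f*f*(3-2*f) if 0 else f
    an=a+(b-a)*f;rad=np.hypot(*q[:2])*(1-f)+np.hypot(*T)*f
    W.append((np.array([rad*np.cos(an),rad*np.sin(an),q[2]]),yawdown(y0+(y1-y0)*f)))
rows(q,rr,W,0,3)
E
```

```text
[[0,[-0.002,-0.0,-0.01],[0.0,0.0,0.0]],[0,[-0.003,-0.0,-0.018],[0.0,0.0,-0.0]],[0,[-0.003,-0.0,-0.021],[0.0,0.0,-0.0]],[0,[-0.006,-0.0,-0.035],[-0.0,0.033,-0.0]],[0,[-0.005,-0.0,-0.035],[-0.001,0.033,-0.0]],[0,[-0.003,-0.0,-0.029],[0.0,0.033,-0.0]],[0,[-0.001,-0.0,-0.02],[0.0,0.033,-0.0]],[0,[-0.0,-0.0,-0.01],[-0.0,0.033,-0.0]]]
[ 0.40551008 -0.29702023  0.24420364]
[[0,[-0.02,-0.024,0.0],[-0.0,0.0,0.009]],[0,[-0.021,-0.023,0.0],[-0.0,0.0,0.01]],[0,[-0.023,-0.021,0.0],[-0.0,0.0,0.01]],[0,[-0.024,-0.019,0.0],[-0.0,0.0,0.01]],[0,[-0.025,-0.017,0.0],[-0.0,0.0,0.009]],[0,[-0.027,-0.016,0.0],[-0.0,0.0,0.01]],[0,[-0.028,-0.014,0.0],[-0.0,0.0,0.01]],[0,[-0.029,-0.012,0.0],[-0.0,0.0,0.01]],[0,[-0.029,-0.009,0.0],[-0.0,0.0,0.009]],[0,[-0.031,-0.008,0.0],[-0.0,0.0,0.01]],[0,[-0.03,-0.005,0.0],[-0.0,0.0,0.01]],[0,[-0.031,-0.004,0.0],[-0.0,0.0,0.01]]]
[[0,[-0.032,-0.001,0.0],[-0.0,0.0,0.01]],[0,[-0.031,0.002,0.0],[-0.0,0.0,0.009]],[0,[-0.031,0.003,0.0],[-0.0,0.0,0.01]],[0,[-0.031,0.006,0.0],[-0.0,0.0,0.01]],[0,[-0.03,0.008,0.0],[-0.0,0.0,0.01]],[0,[-0.03,0.01,0.0],[-0.0,0.0,0.009]],[0,[-0.029,0.012,0.0],[-0.0,0.0,0.01]],[0,[-0.028,0.014,0.0],[-0.0,0.0,0.01]]]
```

Request:
carry_out --motion '[[0,[-0.001,0,-0.005],[0,0,0]],[0,[-0.002,0,-0.01],[0,0,0]],[0,[-0.003,0,-0.015],[0,0,0]],[0,[-0.004,0,-0.022],[0,0,0]],[0,[-0.005,0,-0.03],[0,0.033,0]],[0,[-0.005,0,-0.035],[0,0.033,0]],[0,[-0.003,0,-0.029],[0,0.033,0]],[0,[-0.001,0,-0.02],[0,0.033,0]],[0,[0,0,-0.01],[0,0.033,0]]]'

```text
time: 14.4
tcp_pos: [0.4057, -0.2963, 0.2461]
ee_rot: [-2.5, 1.9, -0.009]
force: [0.4, -0.4, -5.2]
grip_width: 0.134
```

Request:
carry_out --motion '[[0,[-0.01,-0.012,0],[0,0,0.004]],[0,[-0.016,-0.018,0],[0,0,0.007]],[0,[-0.021,-0.023,0],[0,0,0.01]],[0,[-0.023,-0.021,0],[0,0,0.01]],[0,[-0.024,-0.019,0],[0,0,0.01]],[0,[-0.025,-0.017,0],[0,0,0.009]],[0,[-0.027,-0.016,0],[0,0,0.01]],[0,[-0.028,-0.014,0],[0,0,0.01]],[0,[-0.029,-0.012,0],[0,0,0.01]],[0,[-0.029,-0.009,0],[0,0,0.009]],[0,[-0.031,-0.008,0],[0,0,0.01]],[0,[-0.03,-0.005,0],[0,0,0.01]]]'

```text
time: 15.6
tcp_pos: [0.5106, 0.032, 0.2441]
ee_rot: [-2.392, 2.033, -0.001]
force: [-0.2, 0.7, -4.6]
grip_width: 0.132
```

```bash
python3 - <<'E'
from h import *
st()
E
```

```text
{'time': 15.6, 'q': [-0.2962, 0.229, 0.2097, 1.9206, -0.0575, 0.9956, -1.4695], 'joint_vel': [-0.4405, 0.0059, -0.1737, -0.018, 0.0476, 0.0038, -0.7291], 'tcp_pos': [0.5106, 0.032, 0.2441], 'ee_rot': [-2.3921, 2.0332, -0.0012], 'force': [-0.2263, 0.7057, -4.6417], 'moment': [0.0032, -0.0233, 0.0233], 'grip_width': 0.1318}
```

Request:
carry_out --motion '[[0,[-0.031,-0.004,0],[0,0,0.01]],[0,[-0.032,-0.001,0],[0,0,0.01]],[0,[-0.031,0.002,0],[0,0,0.01]],[0,[-0.031,0.003,0],[0,0,0.01]],[0,[-0.031,0.006,0],[0,0,0.01]],[0,[-0.03,0.008,0],[0,0,0.01]],[0,[-0.026,0.01,0],[0,0,0.009]],[0,[-0.02,0.01,0],[0,0,0.009]],[0,[-0.01,0.005,0],[0,0,0.005]],[0,[0,0,0],[0,0,0]],[0,[0,0,0],[0,0,0]],[0,[0,0,0],[0,0,0]]]'

```text
time: 16.8
tcp_pos: [0.4419, 0.265, 0.2431]
ee_rot: [-2.305, 2.133, -0.002]
force: [-0.2, 0.1, -4.8]
grip_width: 0.135
```

```bash
python3 - <<'E'
from h import *
st();im,d,c=shot("w8");s=st()
im,dd=robot.get_image("scene");cv2.imwrite("pics/s8.png",im[:,:,::-1]);np.savez("s8.npz",im=im,d=dd)
im,dd=robot.get_image("top");cv2.imwrite("pics/t8.png",im[:,:,::-1]);np.savez("t8.npz",im=im,d=dd)
E
```

```text
{'time': 16.8, 'q': [-0.6535, 0.2356, 0.0703, 1.9086, -0.0187, 0.9966, -2.0685], 'joint_vel': [0.004, 0.0024, -0.0027, 0.0004, -0.0024, -0.0012, -0.0032], 'tcp_pos': [0.4419, 0.265, 0.2431], 'ee_rot': [-2.3048, 2.1332, -0.0016], 'force': [-0.2463, 0.118, -4.7561], 'moment': [0.0135, -0.0446, -0.0322], 'grip_width': 0.1346}
{'time': 16.85, 'q': [-0.6534, 0.2358, 0.07, 1.9086, -0.0189, 0.9965, -2.0687], 'joint_vel': [0.0005, 0.0046, -0.0061, -0.0007, -0.0024, -0.0024, -0.0037], 'tcp_pos': [0.4419, 0.2652, 0.243], 'ee_rot': [-2.3048, 2.1333, -0.0012], 'force': [0.13, -0.0985, -4.7606], 'moment': [-0.0362, 0.0634, 0.0329], 'grip_width': 0.1338}
```

View pics/w8.png

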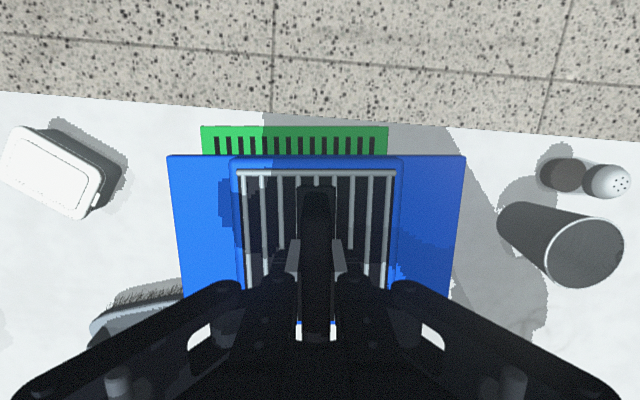

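View pics/t8.png

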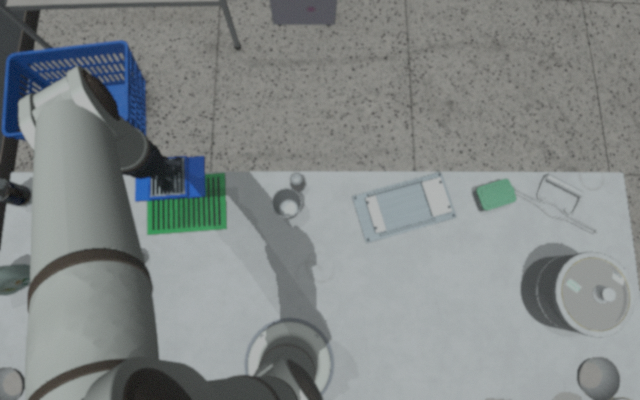

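View pics/s8.png

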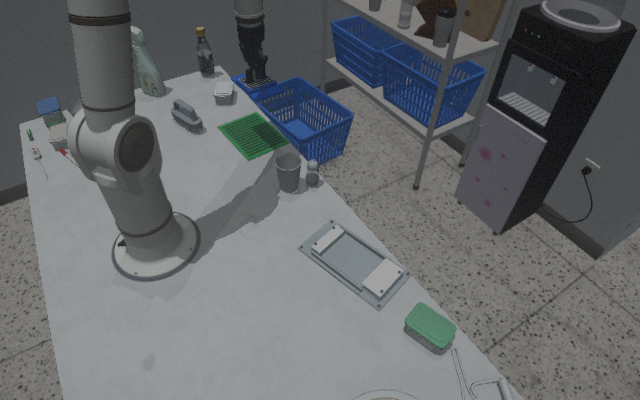

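```bash
python3 - <<'E'
from h import *
im,d,c=load("w8")
P=onplane(c,[[201,126],[388.5,126.5]],.005)[:,:2];print(P)
v=P[1]-P[0];print(np.linalg.norm(v),np.degrees(np.arctan2(v[1],v[0])));n=np.array([-v[1],v[0]])/np.linalg.norm(v)
m=P.mean(0);print([m+s*n*.08 for s in(1,-1)])
u=[300,131];print("depth z",depthpt(c,[u],d[131,300]))
p,r=pose();x=r.apply([1,0,0]);print(np.degrees(np.arctan2(x[1],x[0])),p)
h=cv2.cvtColor(im,cv2.COLOR_RGB2HSV);g=cv2.inRange(h,(45,120,40),(75,255,255));ys,xs=np.nonzero(g);print(xs.min(),xs.max(),ys.min(),ys.max())
for q in range(195,400,30):
    k=np.nonzero(g[:,q])[0];print(q,k[:1],end=' ')
E
```

```text
[[0.49223255 0.40046746]
 [0.50836036 0.18456033]]
0.21650864838565348 -85.72805847598516
[array([0.58007419, 0.29847313]), array([0.42051872, 0.28655467])]
depth z [[0.49542775 0.28620401 0.00453235]]
-85.54985921598787 [0.4416399  0.26561361 0.24292704]
200 387 126 153
195 [] 225 [126] 255 [126] 285 [127] 315 [127] 345 [127] 375 [127]
```

```bash
python3 - <<'E'
from h import *
p,r=pose();T=np.array([.4212,.2872])
t=yawdown(np.radians(-85.6));W=[]
W=[(np.r_[p[:2]+(T-p[:2])*f,z],t if f==1 else r) for f,z in((.4,.235),(.8,.215),(1,.185),(1,.15),(1,.115),(1,.09),(1,.072),(1,.062),(1,.057))]
rows(p,r,W,0,4)
E
```

```text
[[0,[-0.0092,0.0075,0.0079],[0.0,0.0,0.0]],[0,[-0.0093,0.0075,0.02],[0.0,0.0,-0.0]],[0,[-0.0046,0.0038,0.03],[-0.0011,0.0004,0.0009]],[0,[0.0,-0.0,0.035],[0.0,0.0,-0.0]],[0,[0.0,-0.0,0.035],[0.0,0.0,-0.0]],[0,[0.0,-0.0,0.025],[0.0,0.0,-0.0]],[0,[0.0,-0.0,0.018],[0.0,0.0,-0.0]],[0,[0.0,-0.0,0.01],[0.0,0.0,-0.0]],[0,[0.0,-0.0,0.005],[0.0,0.0,-0.0]]]
```

Request:
carry_out --motion '[[0,[-0.0092,0.0075,0.008],[0,0,0]],[0,[-0.0093,0.0075,0.02],[0,0,0]],[0,[-0.0046,0.0038,0.03],[-0.001,0,0.001]],[0,[0,0,0.035],[0,0,0]],[0,[0,0,0.035],[0,0,0]],[0,[0,0,0.025],[0,0,0]],[0,[0,0,0.018],[0,0,0]],[0,[0,0,0.01],[0,0,0]],[0,[0,0,0.003],[0,0,0]],[0,[0,0,0],[0,0,0]],[0,[0,0,0],[0,0,0]]]'

```text
time: 18.05
tcp_pos: [0.4211, 0.2891, 0.0598]
ee_rot: [-2.305, 2.131, 0.001]
force: [0.1, 1.4, -4.6]
grip_width: 0.126
```

```bash
python3 - <<'E'
from h import *
s=st();m=R.from_rotvec(s["ee_rot"]).as_matrix();print(m.round(4));shot("w9")
E
```

```text
{'time': 18.05, 'q': [-0.684, 0.5048, 0.0368, 2.0405, -0.0332, 0.5945, -2.1164], 'joint_vel': [0.0004, -0.0083, 0.0011, -0.002, -0.0008, -0.0002, 0.0004], 'tcp_pos': [0.4211, 0.2891, 0.0598], 'ee_rot': [-2.3054, 2.1306, 0.0006], 'force': [0.0847, 1.3948, -4.5961], 'moment': [-0.0067, 0.0062, -0.027], 'grip_width': 0.1259}
[[ 0.0787 -0.9969  0.0014]
 [-0.9969 -0.0787  0.0021]
 [-0.0019 -0.0015 -1.    ]]
```

View pics/w9.png

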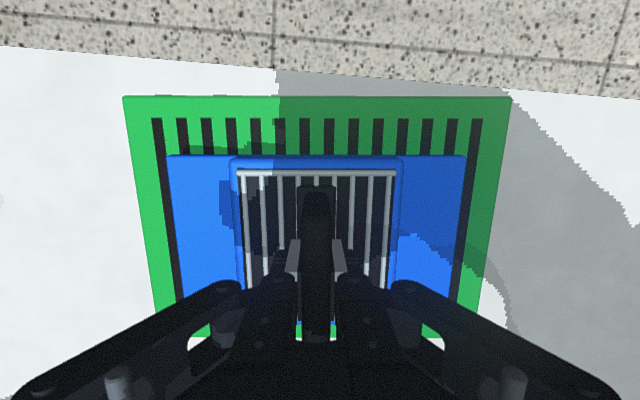

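Request:
carry_out --motion '[[0,[0.001,0,0.003],[0,0,0]],[0,[0,0,0.002],[0,0,0]],[0,[0,0,0.0015],[0,0,0]],[0,[0,0,0.001],[0,0,0]],[0,[0,0,0],[0,0,0]]]'

```text
time: 18.6
tcp_pos: [0.4204, 0.2874, 0.0513]
ee_rot: [-2.307, 2.132, 0.001]
force: [0.6, -0.6, -5.0]
grip_width: 0.129
```

Request:
carry_out --motion '[[0,[0,0,0.0005],[0,0,0]],[0,[0,0,0.0005],[0,0,0]],[0,[0,0,0],[0,0,0]]]'

```text
time: 18.9
tcp_pos: [0.4205, 0.2875, 0.0504]
ee_rot: [-2.307, 2.132, 0.001]
force: [-0.1, 0.2, -4.3]
grip_width: 0.129
```

Request:
carry_out --motion '[[0,[0,0,0.0005],[0,0,0]],[0,[0,0,0],[0,0,0]],[0,[0,0,0],[0,0,0]]]'

```text
time: 19.2
tcp_pos: [0.4206, 0.2876, 0.05]
ee_rot: [-2.307, 2.132, 0.001]
force: [-0.5, -0.2, -3.2]
grip_width: 0.131
```

Request:
carry_out --motion '[[0,[0,0,0.0005],[0,0,0]],[0,[0,0,0],[0,0,0]],[0,[0,0,0],[0,0,0]]]'

```text
time: 19.5
tcp_pos: [0.4206, 0.2876, 0.05]
ee_rot: [-2.307, 2.132, 0.001]
force: [-2.0, -0.7, 4.7]
grip_width: 0.132
```

Request:
carry_out --motion '[[0,[0,0,-0.0003],[0,0,0]],[0,[0,0,0],[0,0,0]],[0.014,[0,0,0],[0,0,0]],[0.018,[0,0,0],[0,0,0]],[0.024,[0,0,0],[0,0,0]],[0.035,[0,0,0],[0,0,0]],[0.05,[0,0,0],[0,0,0]],[0.06,[0,0,0],[0,0,0]],[0.06,[0,0,0],[0,0,0]]]'

```text
time: 20.4
tcp_pos: [0.4206, 0.2875, 0.0497]
ee_rot: [-2.307, 2.132, 0.001]
force: [0.6, -0.4, 1.1]
grip_width: 0.703
```

```bash
python3 - <<'E'
from h import *
st();shot("w10")
E
```

```text
{'time': 20.4, 'q': [-0.6813, 0.5226, 0.0357, 2.0446, -0.0341, 0.5744, -2.1137], 'joint_vel': [-0.0019, 0.001, 0.001, 0.0021, 0.0001, 0.0014, -0.0005], 'tcp_pos': [0.4206, 0.2875, 0.0497], 'ee_rot': [-2.3067, 2.1318, 0.0009], 'force': [0.573, -0.4345, 1.0837], 'moment': [0.0041, -0.0274, -0.0276], 'grip_width': 0.7027}
```

View pics/w10.png

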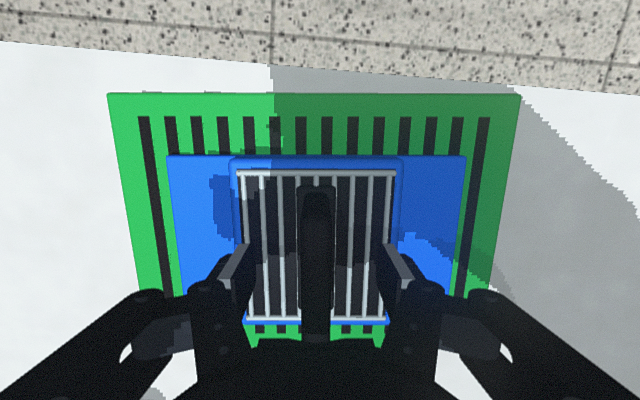

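Request:
carry_out --motion '[[0.06,[0,0,-0.003],[0,0,0]],[0.06,[0,0,-0.008],[0,0,0]],[0.06,[0,0,-0.015],[0,0,0]],[0.06,[0,0,-0.025],[0,0,0]],[0.06,[0,0,-0.03],[0,0,0]],[0.06,[0,0,-0.04],[0,0,0]],[0.06,[0,0,-0.04],[0,0,0]],[0.06,[0,0,-0.03],[0,0,0]],[0.06,[0,0,0],[0,0,0]],[0.06,[0,0,0],[0,0,0]],[0.06,[0,0,0],[0,0,0]]]'

```text
time: 21.55
tcp_pos: [0.4198, 0.2868, 0.2399]
ee_rot: [2.306, -2.131, -0.001]
force: [-1.0, -0.9, -0.8]
grip_width: 0.704
```

```bash
python3 - <<'E'
from h import *
st();im,d,c=shot("w11")
h=cv2.cvtColor(im,cv2.COLOR_RGB2HSV)
b=cv2.inRange(h,(100,120,50),(130,255,255));g=cv2.inRange(h,(45,120,40),(75,255,255))
b=cv2.morphologyEx(b,cv2.MORPH_OPEN,np.ones((3,3)));
for n,m,z in(("tray",cv2.morphologyEx(b,cv2.MORPH_CLOSE,np.ones((25,25))),.013),("mat",cv2.morphologyEx(g|b,cv2.MORPH_CLOSE,np.ones((25,25))),.005)):
    k=max(cv2.findContours(m,0,1)[0],key=cv2.contourArea)[:,0].astype(float)
    W=onplane(c,k,z)[:,:2];print(n,cv2.minAreaRect((W*1000).astype(np.float32)))
for u in ([250,170],[390,170],[250,220],[390,220]):
    print(u,im[u[1],u[0]],depthpt(c,[u],d[u[1],u[0]]).round(4))
im,_=robot.get_image("top");cv2.imwrite("pics/t11.png",im[:,:,::-1])
im,_=robot.get_image("scene");cv2.imwrite("pics/s11.png",im[:,:,::-1])
E
```

```text
{'time': 21.55, 'q': [-0.6969, 0.2289, 0.052, 1.9252, -0.0149, 0.9891, -2.1299], 'joint_vel': [-0.0004, 0.017, -0.0022, 0.0041, 0.0006, -0.0005, -0.001], 'tcp_pos': [0.4198, 0.2868, 0.2399], 'ee_rot': [2.3065, -2.1313, -0.0014], 'force': [-1.0069, -0.8648, -0.8241], 'moment': [0.0145, -0.0241, 0.0202], 'grip_width': 0.7043}
tray ((420.1484680175781, 286.4260559082031), (99.59664154052734, 158.57281494140625), 4.383261680603027)
mat ((422.0067138671875, 287.9486083984375), (156.62075805664062, 217.4600830078125), 4.487355709075928)
[250, 170] [ 63 143 237] [[0.424  0.3628 0.011 ]]
[390, 170] [50 61 67] [[0.436  0.198  0.0045]]
[250, 220] [56 81 68] [[0.3598 0.363  0.0036]]
[390, 220] [ 64 182 106] [[0.3737 0.1889 0.0043]]
```

View pics/w11.png

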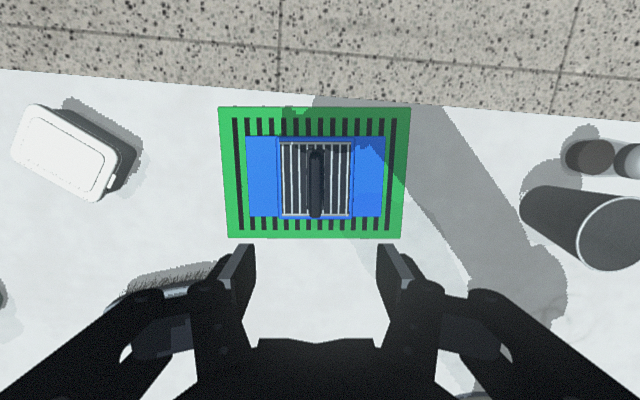

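View pics/t11.png

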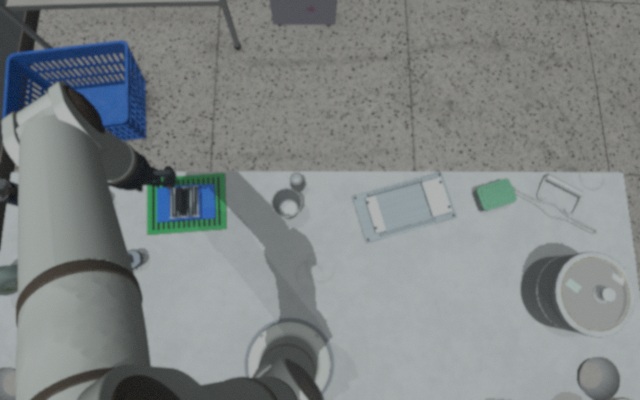

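View pics/s11.png

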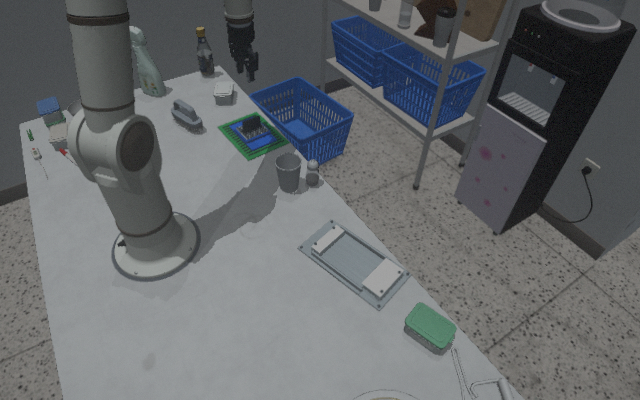

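The wrist view shows the tray flat and centred on the mat (tray 246–386, mat 219–410 px). The cup (289,203) and shaker (297,182) are where they were in the first top view. I'm handing the job in.

```bash
python3 -c "
from bench import robot
print(robot.sign_off())"
```

```text
the job is handed in; nothing more can be done
None
```

The drip tray is out of its dock and lying flat in the middle of the green mat, lengthwise. The gripper is open and clear of it, and I handed the job in at about 21.7 s.

**What I did:**
- I gripped the black fin, lifted the tray 2.9 mm and pushed it back 21 mm. The buffer then pushed back with about 5 N.
- I tipped the front up to 0.165 rad with the rear under the hood, then drew the tray forward 37 mm. Only then did I lift it clear, carry it over and lower it onto the mat.

**Forces:** The highest horizontal force I read in the dock was about 7 N, for a moment early in the tip. I eased off straight away and it stayed near 5 N. Drawing out met no resistance. At set-down the tray pressed on the mat with about 9.5 N, roughly twice its weight. I backed off 0.3 mm before letting go.

**Last checks:**
- **Position:** the tray centre is about 2.4 mm from the mat centre and its yaw is within 0.1° of the mat's. The final wrist view gives both, to about 2 mm.
- **Flatness:** I judged it from the pictures and from the level tool when I let go. One depth point on the tray's tongue read 11 mm, where 13 mm was expected. That is in line with the depth readings coming out about 1–2 mm low elsewhere.
- **Cup and shaker:** both sit at the same pixels in the top view as at the start.

No checks failed. The estimates of the mat centre from the different cameras differed by up to 3 mm.

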